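# Lock the ink syringe in its stand and draw its plunger

### The arm

A 6-joint arm with a two-finger parallel gripper is mounted at the origin on the work surface. World frame = base frame: x ahead of the robot, y to its left, z up, the work surface at z = 0. Lengths are in mm, angles in rad, forces in N, time in s.
With the tool pointing down it reaches from about 275 to 825 mm from the base axis. Payload 4.9 kg.
Tool frame: the origin (TCP) lies midway between the tips of the shut fingers; the grasp point (between the pads) lies ctrl.grasp_offset behind it (ctrl.grasp_offset is the distance from the TCP to the grasp point, in mm); z points along the fingers, y is the direction in which the jaws open and shut (so a half turn about z gives the same grasp; the last joint's range is limited). The gripper opens to 85 mm and grips with 20 to 120 N. Pads are 22 mm wide; open, the fingers measure 114 mm over their backs; the gripper's body (76 mm by 85 mm) begins 54 mm behind the grasp point. The pads swing forward as they close: fully open they stand 13 mm farther back than shut.
Start: joints at [-1.441, 0.326, -0.193, 1.052, 0, 1.437], TCP at [143.424, -530.988, 231.281] pointing down, gripper open.
Joint ranges: [-2.65, 2.65], [-0.97, 1.79], [-1.3, 1.35], [-1.93, 2.1], [-1.47, 1.37], [-3.14, 3.14]. Speed limits (rad/s): [2.57, 2.57, 3.14, 3.14, 3.14, 3.14].

### API

Orientations are given as a rotation vector (axis times angle).
In Python, from cell import ctrl gives the robot as it stands.
- The arm moves only by the shell command python3 -m creep 'ROWS' [OPENING] [FORCE]. ROWS is JSON, a list that holds one entry, the list of rows, each a list of 4 numbers: the shift along the world's x, y, z in cm, then the turn about the world's z in degrees. In form: [[[tx, ty, tz, yaw], ...]]. A call has exactly 5 rows; each row shifts and turns the commanded pose from where the row before left it; what a row does not reach is not made up. A row lasts 1/10 s, in which the tool goes at most 50 mm and 8.59 degrees, less where a joint would pass 70% of its speed; a pose out of reach is approached as far as the arm can. A call is refused whole if a number of a shift passes 5 or a number of a turn 8.59, either way. A call with a gripper value outside its range is refused whole. OPENING is the opening, from 0 (shut) to 1 (fully open), set as the call begins (- or left out, the last holds). The fingers move at their own pace and stop on an object; FORCE is the grip in N (left out, the last holds). Time passes only in rows, so rows that do not move let the fingers close, or fill a call up. It gives the time, the measured TCP pose, the force and the opening at its end, in the units of the state.
- ctrl.sense(): the state, without advancing time (a new reading comes with each control period).
- ctrl.grab_frame(name): name is "scene" or "top" or "wrist"; returns the picture (400x640x3 uint8, blue, green, red); there is no depth.
- ctrl.get_calibration(name): a dict with "vertical_fov" (degrees; the focal length in pixels is half the picture's height over the tangent of half this angle, whatever the lens; pixels are square), "cx", "cy" (the principal point, pixels), "cam_to_world" (4x4, takes a point from camera to world coordinates). Camera axes: x right, y down, z forward; pixel columns grow to the right and rows downward; lengths in mm; the calibration is good to about 2 mm. A picture is of the moment at which its call begins: read the wrist's pose just before it. get_calibration takes no time and is no camera call; for the wrist camera it gives the pose at the moment of the call.
- ctrl.close_job(): hands the job in, once; it reports no verdict.
The state is a dict: "time": time; "joint_positions": joint angles; "qd": joint speeds; "joint_efforts": joint torques, N m; "tcp_pos": TCP position; "ee_rot": TCP orientation; "force": force on the tool from outside, world axes, zero at the start; "moment": the same for the moment, N m; "opening": finger opening in mm.
Only numpy, scipy, OpenCV 4.12 (cv2) and the standard library are available. Lean on these libraries where they do the work, as an engineer would, in place of code of your own. Each camera call takes 0.05 s, during which the arm holds its last target.

### The job

Turn the steel turnbutton on the wooden stand until its bar points at the empty ink syringe and lies over the syringe's flange, so that the barrel is locked down. Then take the plunger by its knob and draw it gently straight up, not out of the barrel, until the shoulder where the thick piston meets the thin rod is level with the rim of the barrel, and finish while still holding it there. Leave the other things on the table where they are.

Things in the scene. Friction and masses are not known exactly. Their poses are not given: they have to be found in the camera images.
- stand: Fixed wooden block, 110 x 170 x 80 mm high (x, y, z of its own frame); origin at the centre of its underside. The syringe stands upright in a round hole in its top, at 40 mm from the centre towards its own -y; the turnbutton's pivot is 35 mm from the centre towards its own +y (75 mm from the syringe's axis). Its yaw and place vary.
- turnbutton (a joint): Steel turnbutton on top of the stand, turning about a vertical pivot with light friction (about 0.05 N m) and staying where it is left. Value in rad: 0 when its bar points at the syringe, along the stand's own -y, and lies over the flange (within 0.2 of 0 is well locked); it grows as the bar turns counterclockwise seen from above (towards the stand's own +x). It turns freely from -0.6 to 1.7, with no stop at 0. It starts open, between 1.0 and 1.45.
- turn_grip (a point): Point on the turnbutton's pivot axis, 120 mm above the table, in the upright steel fin by which it is turned. The fin is 10 mm thick, 34 mm long along the bar and rises from 96 to 132 mm above the table; pinch it across its thickness. The bar below it is 18 mm wide, 8 mm thick (88 to 96 mm above the table), and reaches 55 mm from the pivot on one side (10 mm on the other). This frame turns with the turnbutton: its -y points along the bar, its x is across the fin.
- barrel: Aluminium barrel of the syringe, loose but seated in the stand's hole; origin at the centre of its underside (6 mm above the table when seated), z up along its axis. A round tube 34 mm across and 92 mm long, with a flange 60 mm across that rests on the stand's top (flange top 86 mm above the table, 2 mm under the turnbutton's bar) and a neck that rises 12 mm above the flange. Round bore 23.5 mm across and 86 mm deep. Mass about 0.2 kg.
- barrel_mouth (a point): Centre of the barrel's rim, at the mouth of the bore, 98 mm above the table when seated; z up along the bore.
- plunger: Loose plunger standing fully down in the bore; origin at the centre of its foot, z up along its axis. From the foot: a steel piston 22 mm across and 46 mm long, then a thin steel rod 12 mm across and 65 mm long, then a round black knob 32 mm across and 24 mm high (its underside 25 mm above the barrel's rim when fully down). 135 mm long in all. Mass 0.12 to 0.22 kg, no spring: it drops back if let go.
- plunger_knob (a point): Centre of the plunger's black knob, 135 mm above the table when fully down.
- plunger_shoulder (a point): Centre of the top face of the piston, where the thick piston meets the thin rod. Fully down it lies 40 mm below the barrel's rim; it is to be brought level with the rim.
- ink_jar: Bystander: glass ink jar with black lid, 68 mm across, 85 mm high; origin at the centre of its underside.
- brayer: Bystander: hand roller lying on the table, about 160 mm long along its x and 100 mm wide, 36 mm high, with a dark rubber roller and a wooden handle; origin on the table under its middle.
- paperweight: Bystander: clear glass paperweight, 80 mm across, 78 mm high; origin at the centre of its underside.
Mind the look-alikes: they are no part of the job. Of the things like the stand, leave any that is green or orange; of the rest the larger one is meant.

How it is judged (in metres and radians):
On the way:
1. the turnbutton lies over the flange while the plunger is still down and the barrel seated (value of joint turnbutton between -0.25 and 0.25 rad and z of barrel in the frame of stand between 0.003 and 0.01 m and z of plunger_shoulder in the frame of barrel_mouth below -0.03 m), for 0.2 s.
At the end, for the whole second after the job is handed in: The turnbutton is within 0.25 rad of pointing at the syringe, the barrel is seated (within 4 mm), and the plunger, gripped by the robot's fingers and still (under 10 mm/s), has its shoulder within 7 mm of the level of the barrel's rim, in line with the bore (within 0.06 rad and 4 mm) (value of joint turnbutton between -0.25 and 0.25 rad and z of barrel in the frame of stand between 0.003 and 0.01 m and z of plunger_shoulder in the frame of barrel_mouth between -0.007 and 0.007 m and contact force between the fingers and plunger above 1 N and linear speed of plunger below 0.01 m/s and angle between the z axis of plunger and the z axis of barrel_mouth, either way round below 0.06 rad and horizontal distance between plunger_shoulder and barrel_mouth below 0.004 m); the arm keeps its last pose, push and grip.
It fails at once if the plunger is pulled out of the barrel (shoulder more than 35 mm above the rim) (z of plunger_shoulder in the frame of barrel_mouth above 0.035 m).
It fails at once if the plunger is forced against the barrel with more than 40 N (contact force between plunger and barrel above 40 N).
It fails at once if a bystander is moved more than 30 mm (distance of any of ink_jar, brayer, paperweight from where it was at the start of the episode above 0.03 m).
It also fails if it takes over 51 s, if anything falls off the work surface, if the arm or the gripper's body presses on something with over 40 N, if the wrist force passes 120 N, or if a joint passes its speed limit or range.

## Working session

There is one attempt and no reset: what is moved stays moved. The work goes in short steps, Python scripts to look and compute and a shell command to move; the robot and the scene stay as the last step left them, time stands still between calls to the robot, and variables do not carry over. Pictures are saved under pics/ and viewed, and the job is handed in when it is done.

```bash
ls; mkdir -p pics; python3 - <<'E'
from cell import ctrl
import cv2
print(ctrl.sense()); print(ctrl.grasp_offset)
for n in ("scene","top","wrist"):
    c=ctrl.get_calibration(n); print(n,c)
    cv2.imwrite(f"pics/{n}0.png",ctrl.grab_frame(n))
E
```

```text
pics
{'time': 0.0, 'joint_positions': array([-1.44122129e+00,  3.26920221e-01, -1.93601407e-01,  1.05195923e+00,
        1.36532840e-05,  1.43661519e+00]), 'qd': array([-9.01279937e-05, -1.19803232e-04, -1.17474299e-03,  1.14354369e-03,
       -5.23781615e-04,  1.40454365e-04]), 'joint_efforts': array([-4.74001263e-04, -4.43396902e+01,  2.62442583e+01,  1.53730775e-02,
       -1.31313362e-05, -1.07948594e-06]), 'tcp_pos': array([ 143.34029096, -530.40047916,  230.50804131]), 'ee_rot': array([-3.11264334e+00, -4.12885829e-01, -2.75256871e-05]), 'force': array([ 0.34332761, -0.20622863, -0.08038671]), 'moment': array([ 0.01983761, -0.00540619, -0.02779555]), 'opening': 85.27601795698682}
18.700000000000003
scene {'vertical_fov': 46.37463311115851, 'cx': 318.7698553074128, 'cy': 195.69298648188655, 'cam_to_world': array([[ 4.68551253e-01,  5.75728988e-01, -6.70071530e-01,
         1.31064215e+03],
       [ 8.83303658e-01, -3.18449410e-01,  3.44041597e-01,
        -3.99884304e+02],
       [-1.53091633e-02, -7.53077756e-01, -6.57753391e-01,
         8.38867519e+02],
       [ 0.00000000e+0
[... 265 characters left out ...]
[-9.99809801e-01, -1.82073481e-02,  6.98962442e-03,
        -2.17984770e+01],
       [-2.92298117e-03, -2.14449443e-01, -9.76730717e-01,
         1.13986618e+03],
       [ 0.00000000e+00,  0.00000000e+00,  0.00000000e+00,
         1.00000000e+00]])}
wrist {'vertical_fov': 61.67007006221823, 'cx': 322.2168445706195, 'cy': 198.37264467609035, 'cam_to_world': array([[ 2.60880655e-01, -9.17395915e-01, -3.00542873e-01,
         2.20732662e+02],
       [-9.65370020e-01, -2.48372554e-01, -7.98235427e-02,
        -5.08883015e+02],
       [-1.41680894e-03,  3.10959497e-01, -9.50422108e-01,
         3.73872319e+02],
       [ 0.00000000e+00,  0.00000000e+00,  0.00000000e+00,
         1.00000000e+00]])}
```

View pics/scene0.png

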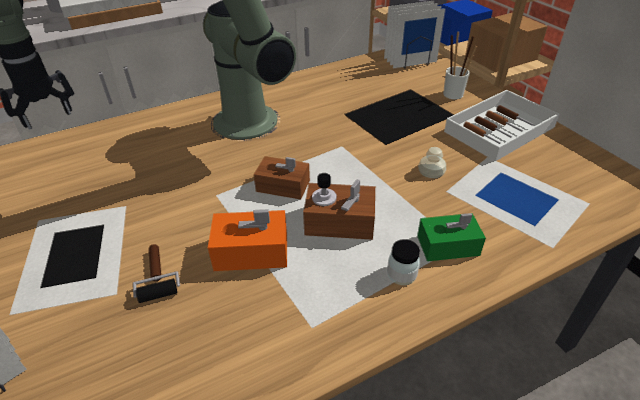

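View pics/top0.png

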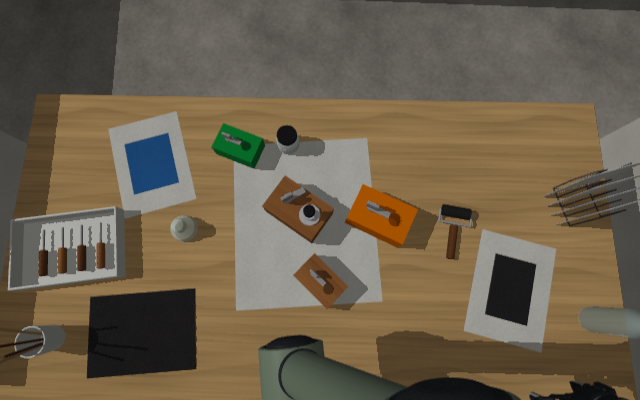

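View pics/wrist0.png

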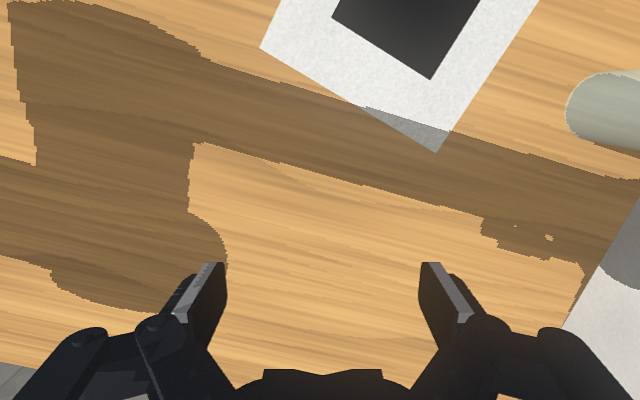

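The stand is the larger brown block, at about (340,210) in scene and (298,209) in top, with the syringe knob at (324,180) and (309,211). The other brown block is smaller and carries no syringe. I'll enlarge both views.

```bash
python3 - <<'E'
import cv2
a=cv2.imread("pics/scene0.png")[160:250,280:400]; cv2.imwrite("pics/s0z.png",cv2.resize(a,None,fx=6,fy=6,interpolation=cv2.INTER_CUBIC))
a=cv2.imread("pics/top0.png")[165:255,250:350]; cv2.imwrite("pics/t0z.png",cv2.resize(a,None,fx=6,fy=6,interpolation=cv2.INTER_CUBIC))
E
```

```text
(no output)
```

View pics/s0z.png

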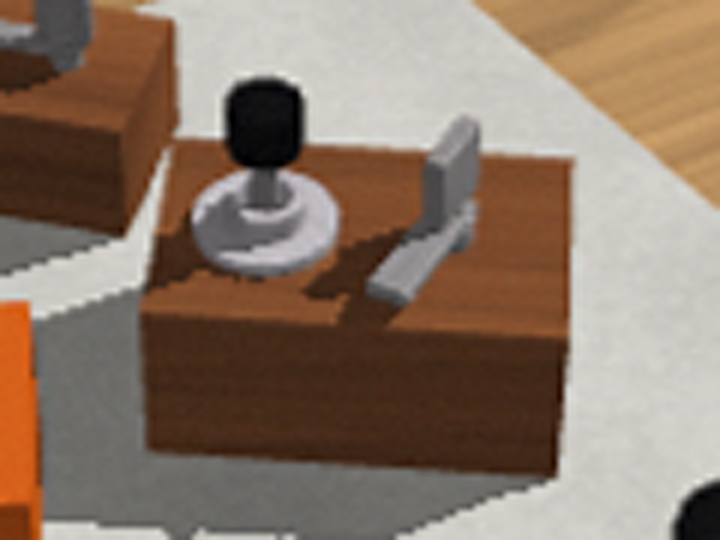

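View pics/t0z.png

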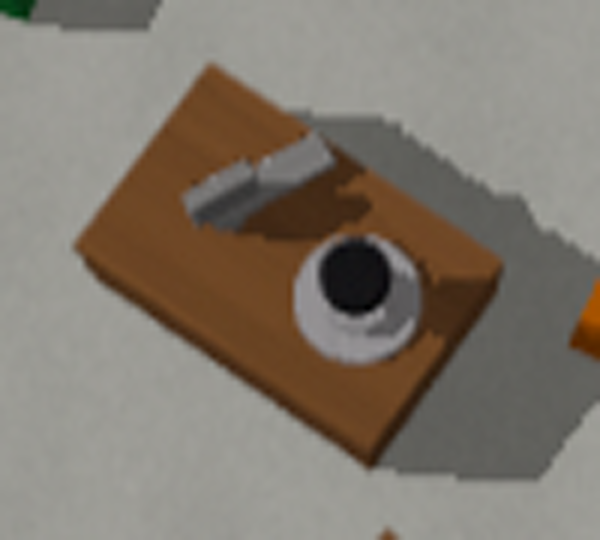

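```bash
cat > h.py <<'E'
import numpy as np, cv2
from cell import ctrl
def K(c):
    f=200/np.tan(np.radians(c["vertical_fov"])/2); return f,c["cx"],c["cy"]
def ray(c,p):
    f,cx,cy=K(c); M=c["cam_to_world"]; d=M[:3,:3]@np.array([(p[0]-cx)/f,(p[1]-cy)/f,1]); return M[:3,3],d/np.linalg.norm(d)
def onz(c,p,z):
    o,d=ray(c,p); return o+d*(z-o[2])/d[2]
def tri(*cps):
    A=np.zeros((3,3));b=np.zeros(3)
    for c,p in cps:
        o,d=ray(c,p); P=np.eye(3)-np.outer(d,d); A+=P;b+=P@o
    x=np.linalg.solve(A,b); return x,[np.linalg.norm(np.cross(x-ray(c,p)[0],ray(c,p)[1])) for c,p in cps]
def proj(c,X):
    f,cx,cy=K(c); q=np.linalg.inv(c["cam_to_world"])@np.append(X,1); return np.array([f*q[0]/q[2]+cx,f*q[1]/q[2]+cy])
E
python3 - <<'E'
from h import *
np.set_printoptions(precision=1,suppress=True)
s=ctrl.get_calibration("scene");t=ctrl.get_calibration("top")
S=lambda x,y:((x+.5)/6-.5+280,(y+.5)/6-.5+160); T=lambda x,y:((x+.5)/6-.5+250,(y+.5)/6-.5+165)
c={}
for n,a,b in [("A",(568,337),(210,63)),("B",(143,315),(502,268)),("C",(173,137),(370,467)),("D",(574,158),(76,247)),("flange",(266,222),(358,300)),("knob",(264,122),(356,280)),("bartip",(392,288),(322,150))]:
    x,e=tri((s,S(*a)),(t,T(*b))); c[n]=x; print(n,x,np.array(e), onz(s,S(*a),80),onz(t,T(*b),80))
m=(c["A"]+c["B"]+c["C"]+c["D"])/4
yax=(c["A"]+c["D"]-c["B"]-c["C"])/2; print(m,np.linalg.norm(yax)); yax[2]=0;yax/=np.linalg.norm(yax)
xax=(c["A"]+c["B"]-c["C"]-c["D"])/2; print(np.linalg.norm(xax), np.degrees(np.arctan2(yax[1],yax[0])),np.degrees(np.arctan2(xax[1],xax[0])))
print("syr",m-40*yax,"piv",m+35*yax)
tp=onz(t,T(190,212),132); print("fin bits",onz(t,T(187,197),132),onz(t,T(250,166),132),onz(t,T(312,128),96),onz(t,T(335,158),96))
E
```

```text
A [663.4  78.6  79.3] [0.6 0.6] [663.9  77.6  80. ] [663.5  79.   80. ]
B [567.3 -61.   75.2] [0.6 0.6] [572.2 -62.7  80. ] [566.1 -61.4  80. ]
C [472.8  -0.3  74.5] [1.3 1.3] [479.2  -1.9  80. ] [471.6  -1.7  80. ]
D [572.8 139.2  79.5] [0.6 0.6] [573.4 139.4  80. ] [572.5 138.6  80. ]
flange [549.1   5.5  82.4] [0.2 0.2] [546.7   6.6  80. ] [549.6   5.7  80. ]
knob [548.1   5.4 134.5] [0. 0.] [489.1  36.8  80. ] [559.1   6.8  80. ]
bartip [618.3  24.   93.1] [0.2 0.2] [606.2  31.6  80. ] [621.6  24.4  80. ]
[569.1  39.1  77.1] 170.6527167721261
110.6915170774853 54.904153490245065 -33.22842061819133
syr [546.1   6.4  77.1] piv [589.2  67.7  77.1]
fin bits [585.2  82.1 132. ] [600.   54.3 132. ] [628.   28.7  96. ] [613.7  17.5  96. ]
```

Stand found: the pivot is near (591,67), the syringe axis near (548,6), the stand's −y points at −125° and the bar at about −57°, so the joint is near 1.2 rad. I'll move over it with the jaws turned across the fin.

```bash
python3 -m creep '[[[3,4,0.3,7],[3,4,0.3,7],[3,4,0.3,7],[3,4,0.3,7],[3,4,0.3,7]]]' 1 
python3 -m creep '[[[3,4,0.3,7],[3,4,0.3,7],[3,4,0.3,7],[3,4,0.3,7],[3,4,0.3,7]]]'
python3 -m creep '[[[3,4,0,7.5],[3,4,0,7.5],[3,4,0,7.5],[2,3,0,7.5],[0,0,0,7.5]]]'
python3 - <<'E'
from h import *
import json
c=ctrl.get_calibration("wrist"); im=ctrl.grab_frame("wrist"); cv2.imwrite("pics/w1.png",im)
np.save("w1.npy",np.r_[c["cam_to_world"].ravel()]); print(ctrl.sense())
E
```

```text
time: 0.65
tcp_pos: [293.8, -329.5, 246.2]
ee_rot: [-2.843, -1.337, -0.0]
force: [1.4, -0.0, 0.2]
opening: 85.4
time: 1.15
tcp_pos: [443.6, -129.8, 261.4]
ee_rot: [2.309, 2.13, -0.0]
force: [1.6, -0.8, 0.0]
opening: 85.8
time: 1.65
tcp_pos: [554.7, 22.1, 260.5]
ee_rot: [-1.493, -2.764, -0.002]
force: [0.2, -0.0, 0.3]
opening: 85.3
{'time': 1.7, 'joint_positions': array([-9.62466845e-02,  3.16938396e-01, -1.30016518e-01,  1.12476536e+00,
        1.15000145e-04,  8.92701116e-01]), 'qd': array([-0.04345111, -0.02391989, -0.03036624,  0.00469857, -0.01091886,
        0.25453404]), 'joint_efforts': array([  1.08637121, -44.17006016,  27.53842056,  -0.16000106,
         0.12174234,  -0.28502732]), 'tcp_pos': array([553.54777432,  20.53503169, 260.44247799]), 'ee_rot': array([-1.49047607e+00, -2.76449903e+00,  3.96187094e-04]), 'force': array([ 0.25531987, -0.46080602, -0.47131892]), 'moment': array([-0.04687895, -0.02056318, -0.00430643]), 'opening': 85.40245904056192}
```

View pics/w1.png

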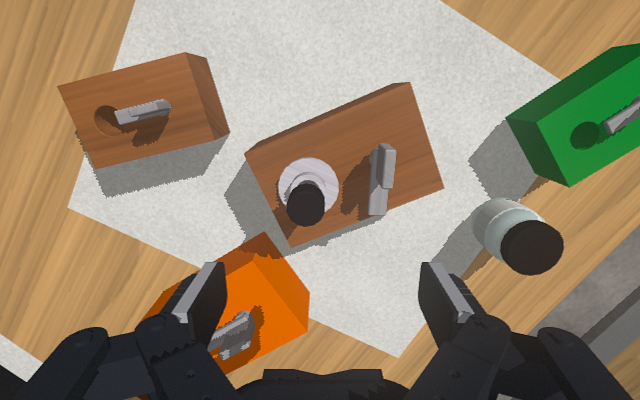

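The wrist picture shows the stand between the jaws' directions: knob at about (305,203), flange at (308,188), fin and bar from (385,147) to (378,212). Enlarging to measure.

```bash
python3 - <<'E'
import cv2
a=cv2.imread("pics/w1.png")[75:255,240:450]; cv2.imwrite("pics/w1z.png",cv2.resize(a,None,fx=3.5,fy=3.3,interpolation=cv2.INTER_CUBIC))
E
```

```text
(no output)
```

View pics/w1z.png

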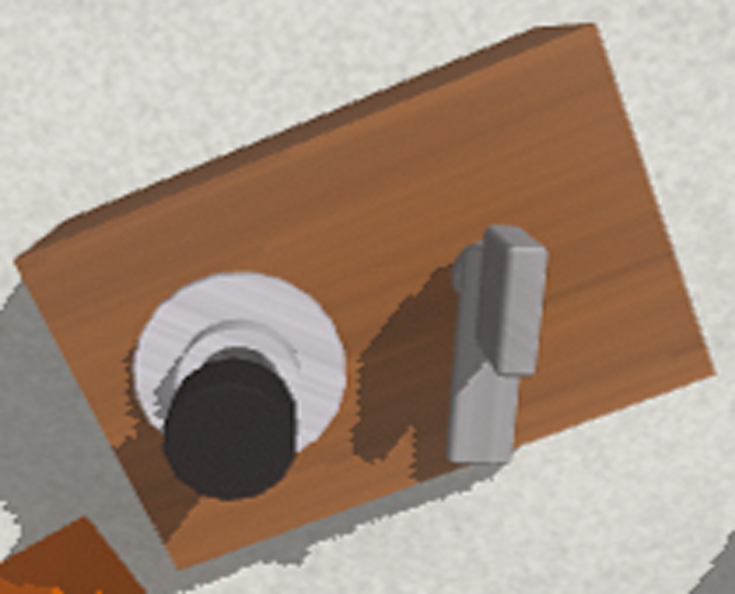

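```bash
python3 - <<'E'
from h import *
np.set_printoptions(precision=1,suppress=True)
w=ctrl.get_calibration("wrist"); w["cam_to_world"]=np.load("w1.npy").reshape(4,4)
s=ctrl.get_calibration("scene");t=ctrl.get_calibration("top")
S=lambda x,y:((x+.5)/6-.5+280,(y+.5)/6-.5+160); T=lambda x,y:((x+.5)/6-.5+250,(y+.5)/6-.5+165)
W=lambda x,y:((x+.5)/3.5-.5+240,(y+.5)/3.3-.5+75)
f=[onz(w,W(*p),132) for p in [(512,247),(547,247),(535,374),(500,372)]]
print(np.array(f)); a=(f[0]+f[1])/2;b=(f[2]+f[3])/2; d=b-a; print("fin c",(a+b)/2, np.linalg.norm(d),np.degrees(np.arctan2(d[1],d[0])))
tip=[onz(w,W(*p),96) for p in [(449,460),(512,462)]]; print("tip",tip, (tip[0]+tip[1])/2)
for n,a,b,cc in [("A",(568,337),(210,63),(715,375)),("B",(143,315),(502,268),(178,570)),("C",(173,137),(370,467),(17,261)),("D",(574,158),(76,247),(596,24)),("flange",(266,222),(358,300),(240,372)),("bartip",(392,288),(322,150),(480,461))]:
    x,e=tri((s,S(*a)),(t,T(*b)),(w,W(*cc))); print(n,x,np.array(e),onz(w,W(*cc),80))
for z in (123,147): print(z,onz(w,W(230,432),z), onz(t,T(356,273),z))
E
```

```text
[[580.5  79.  132. ]
 [587.3  83.5 132. ]
 [604.7  55.8 132. ]
 [597.3  51.6 132. ]]
fin c [592.5  67.5 132. ] 32.44120167501935 -58.20068761626832
tip [array([613.1,  16.7,  96. ]), array([628.3,  25.9,  96. ])] [620.7  21.3  96. ]
A [664.4  77.9  80.9] [0.8 1.6 1.4] [666.3  77.5  80. ]
B [569.4 -62.3  78.3] [1.  3.  2.7] [571.4 -63.4  80. ]
C [476.4  -1.7  76.8] [1.2 4.4 4.5] [481.1  -1.9  80. ]
D [573.8 138.8  80.4] [0.3 1.4 1.3] [575.2 138.8  80. ]
flange [550.    4.9  83.4] [0.2 1.2 1.1] [551.3   3.3  80. ]
bartip [619.4  22.7  95.2] [0.8 2.1 2. ] [626.3  17.6  80. ]
123 [552.8  -0.8 123. ] [553.6   5.7 123. ]
147 [549.2   7.  147. ] [548.7   5.1 147. ]
```

```bash
python3 -m creep '[[[1.9,2.3,0,-1.5],[1.95,2.4,0,0],[0,0,-3,0],[0,0,-3,0],[0,0,0,0]]]' 0.45 40
python3 - <<'E'
from h import *
c=ctrl.get_calibration("wrist"); im=ctrl.grab_frame("wrist"); cv2.imwrite("pics/w2.png",im)
np.save("w2.npy",np.r_[c["cam_to_world"].ravel()]); print(ctrl.sense()["tcp_pos"])
E
```

```text
time: 2.2
tcp_pos: [588.1, 65.0, 196.9]
ee_rot: [-1.544, -2.728, 0.007]
force: [-0.6, 0.1, -0.5]
opening: 38.7
[589.40515243  64.89316175 199.42330419]
```

View pics/w2.png

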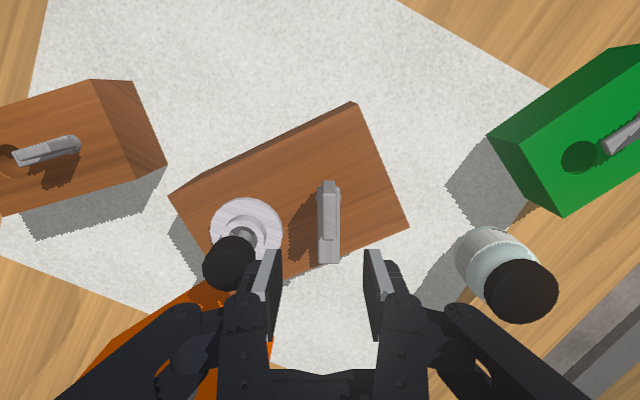

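Fin top is at about (329,207), upright in the picture and lined up between the fingers. Checking its place and the offset.

```bash
python3 - <<'E'
from h import *
np.set_printoptions(precision=1,suppress=True)
im=cv2.imread("pics/w2.png")[170:290,270:370]; cv2.imwrite("pics/w2z.png",cv2.resize(im,None,fx=5,fy=5,interpolation=cv2.INTER_CUBIC))
st=ctrl.sense(); print(st["tcp_pos"],st["qd"])
w=ctrl.get_calibration("wrist"); print(w["cam_to_world"]-np.load("w2.npy").reshape(4,4))
w["cam_to_world"]=np.load("w2.npy").reshape(4,4)
print(onz(w,(329,208),132))
print(proj(w,(592,67.3,120)),proj(w,st["tcp_pos"]))
E
```

```text
[589.4  64.9 199.4] [-0.  -0.   0.1  0.   0.  -0. ]
[[-0.  -0.   0.   0.8]
 [ 0.   0.   0.  -0.1]
 [ 0.   0.   0.   2.3]
 [ 0.   0.   0.   0. ]]
[589.   72.5 132. ]
[328.6 210.4] [323.3 269.1]
```

View pics/w2z.png

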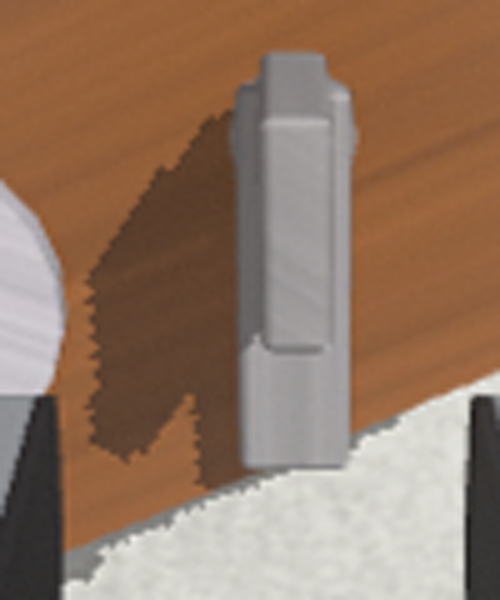

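```bash
python3 -m creep '[[[0,0,-2,0],[0,0,-2,0],[0,0,-2,0],[0,0,0,0],[0,0,0,0]]]'
python3 - <<'E'
from h import *
np.set_printoptions(precision=1,suppress=True)
w=ctrl.get_calibration("wrist"); s=ctrl.sense();print(s["tcp_pos"],s["qd"])
cv2.imwrite("pics/w3.png",ctrl.grab_frame("wrist"));
for X in [(592,67.3,132),s["tcp_pos"]]: print(proj(w,X))
E
```

```text
time: 2.75
tcp_pos: [592.1, 64.9, 142.8]
ee_rot: [1.545, 2.734, 0.001]
force: [1.1, 0.1, 0.8]
opening: 38.4
[592.1  64.9 142.8] [ 0. -0.  0. -0. -0. -0.]
[323.4 250.8]
[321.1 265. ]
```

View pics/w3.png

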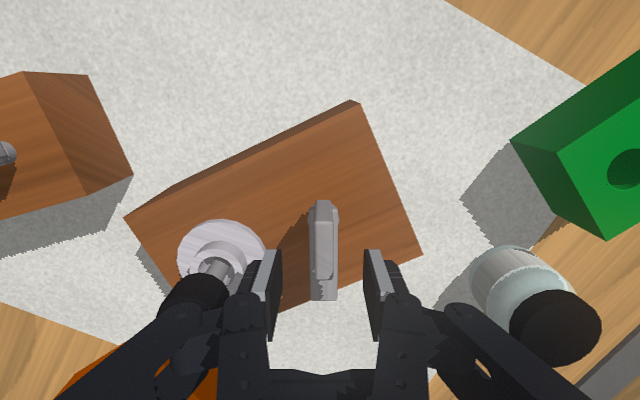

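The fin top lies at about (323,250), as predicted for a pivot at (592,67), and between the pads. Going down and closing.

```bash
python3 -m creep '[[[0,0.2,-1,0],[0,0,-1.2,0],[0,0,-1.1,0],[0,0,-0.6,0],[0,0,0,0]]]'
python3 -m creep '[[[0,0,0,0],[0,0,0,0],[0,0,0,0],[0,0,0,0],[0,0,0,0]]]' 0 30
python3 - <<'E'
from h import *
cv2.imwrite("pics/w4.png",ctrl.grab_frame("wrist"));cv2.imwrite("pics/s4.png",cv2.resize(ctrl.grab_frame("scene")[110:260,250:430],None,fx=4,fy=4))
E
```

```text
time: 3.3
tcp_pos: [590.2, 67.3, 100.6]
ee_rot: [-1.543, -2.734, 0.002]
force: [0.2, 0.3, 0.2]
opening: 38.6
time: 3.8
tcp_pos: [591.4, 67.1, 102.6]
ee_rot: [1.544, 2.735, -0.0]
force: [-2.4, -1.4, 3.2]
opening: 9.3
```

View pics/s4.png

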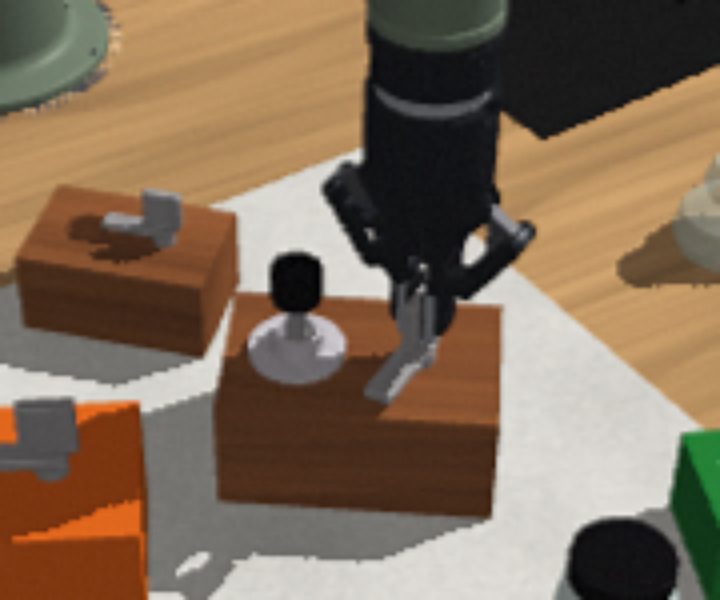

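View pics/w4.png

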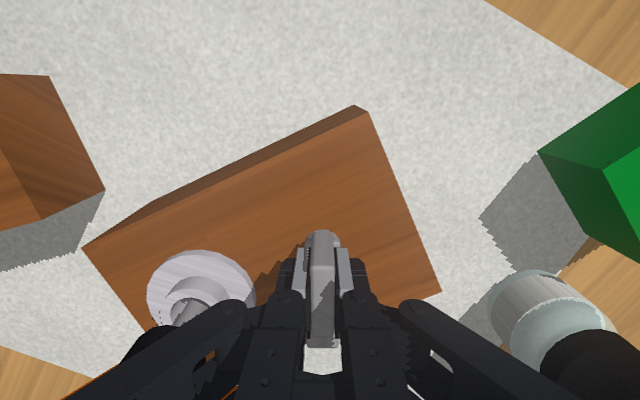

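The fin is gripped (opening 9.3 mm). Turning it about 66° clockwise.

```bash
python3 -m creep '[[[0,0,0,-5],[0,0,0,-5],[0,0,0,-5],[0,0,0,-5],[0,0,0,-5]]]'
python3 -m creep '[[[0,0,0,-5],[0,0,0,-5],[0,0,0,-5],[0,0,0,-5],[0,0,0,-5]]]'
python3 -m creep '[[[0,0,0,-5],[0,0,0,-5],[0,0,0,-6],[0,0,0,0],[0,0,0,0]]]'
python3 - <<'E'
from h import *
print(ctrl.sense()["joint_positions"],ctrl.sense()["moment"])
cv2.imwrite("pics/s5.png",cv2.resize(ctrl.grab_frame("scene")[110:260,250:430],None,fx=4,fy=4))
cv2.imwrite("pics/w5.png",ctrl.grab_frame("wrist"))
E
```

```text
time: 4.4
tcp_pos: [591.9, 67.3, 102.6]
ee_rot: [2.103, 2.332, 0.001]
force: [0.2, -0.5, 2.8]
opening: 9.4
time: 4.9
tcp_pos: [592.5, 67.2, 102.6]
ee_rot: [2.558, 1.822, 0.003]
force: [0.1, -0.7, 0.6]
opening: 9.5
time: 5.4
tcp_pos: [592.8, 67.0, 102.6]
ee_rot: [2.782, 1.455, 0.003]
force: [4.4, -1.9, -0.3]
opening: 9.8
[-1.08996444e-02  5.19105081e-01 -2.44261039e-01  8.04806816e-01
 -4.11999850e-04  2.16701404e+00] [-0.37932434 -0.68214991 -0.08679675]
```

View pics/s5.png

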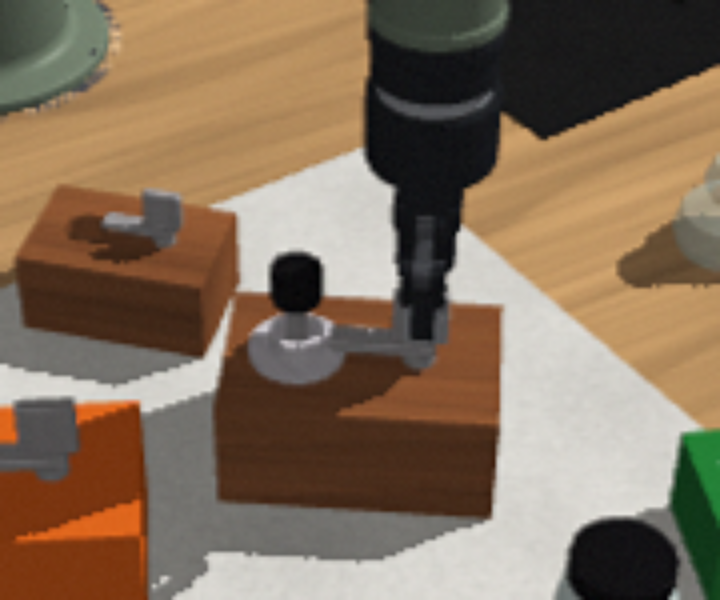

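View pics/w5.png

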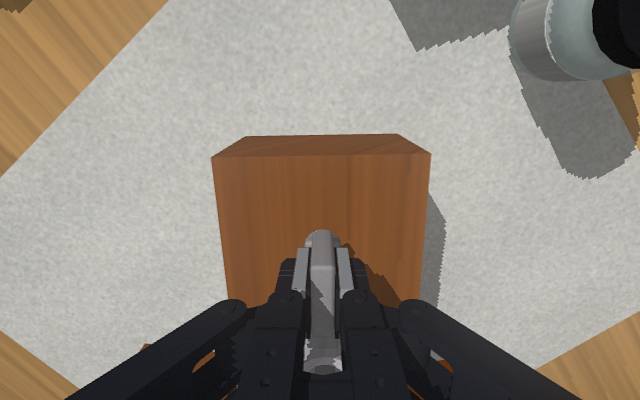

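The bar now points at the syringe (bar about −124.8°, and the stand's sides are symmetric in the wrist view). Releasing, lifting clear and checking.

```bash
python3 -m creep '[[[0,0,0,0],[0,0,0,0],[0,0,0,0],[0,0,0,0],[0,0,3,0]]]' 0.55 20
python3 -m creep '[[[0,0,4,0],[-1.4,-2.05,2.5,0],[-1.4,-2.05,0,0],[-1.4,-2.05,0,0],[0,0,0,0]]]'
python3 -m creep '[[[0,0,0,0],[0,0,0,0],[0,0,0,0],[0,0,0,0],[0,0,0,0]]]'
python3 - <<'E'
from h import *
np.set_printoptions(precision=1,suppress=True)
w=ctrl.get_calibration("wrist");s=ctrl.sense(); np.save("w6.npy",w["cam_to_world"]);print(s["tcp_pos"])
cv2.imwrite("pics/w6.png",ctrl.grab_frame("wrist"))
cv2.imwrite("pics/s6.png",cv2.resize(ctrl.grab_frame("scene")[110:260,250:430],None,fx=4,fy=4))
print(proj(w,(550,5.2,147)),proj(w,(550,5.2,123)),proj(w,s["tcp_pos"]),proj(w,(550,5.2,98)))
E
```

```text
time: 6.0
tcp_pos: [587.8, 67.4, 128.6]
ee_rot: [-2.781, -1.452, 0.012]
force: [0.3, 0.0, 1.2]
opening: 46.7
time: 6.5
tcp_pos: [547.7, 4.2, 197.5]
ee_rot: [-2.787, -1.45, 0.002]
force: [-0.3, 0.5, -1.1]
opening: 46.8
time: 7.0
tcp_pos: [549.5, 6.2, 197.0]
ee_rot: [-2.784, -1.454, 0.0]
force: [-0.2, -0.5, 0.3]
opening: 47.3
[549.5   6.2 197. ]
[324.4 225.9] [324.2 212.4] [323.1 265.3] [324.  200.9]
```

View pics/s6.png

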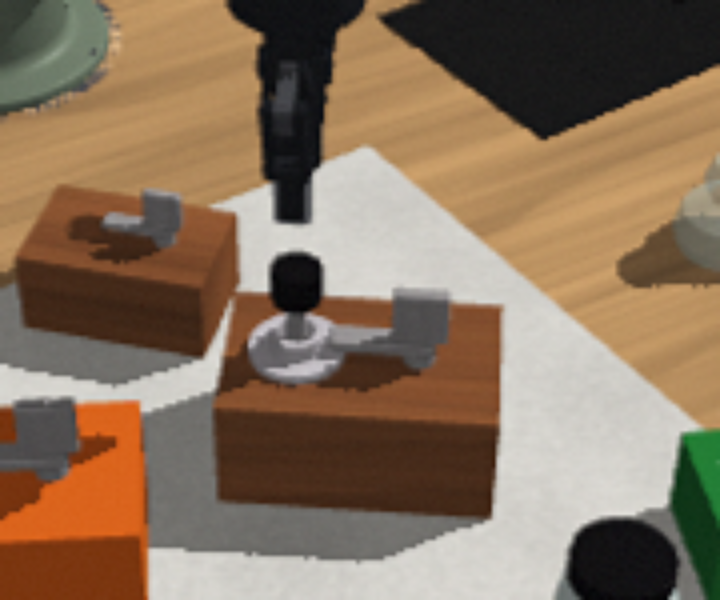

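View pics/w6.png

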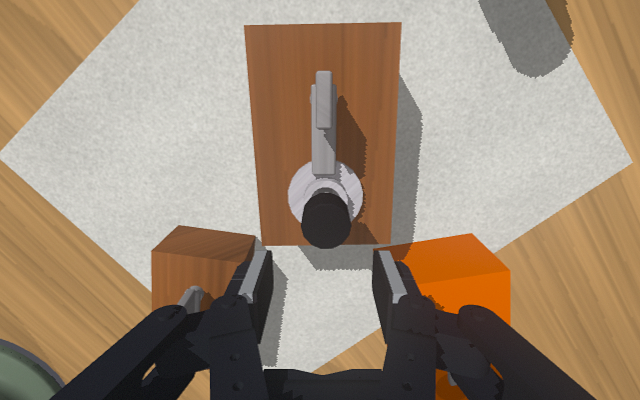

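The bar lies over the flange, fin lined up at (323,100) with the knob at about (326,222). Measuring the knob precisely.

```bash
python3 - <<'E'
from h import *
np.set_printoptions(precision=2,suppress=True)
im=cv2.imread("pics/w6.png"); cv2.imwrite("pics/w6z.png",cv2.resize(im[150:260,275:375],None,fx=5,fy=5,interpolation=cv2.INTER_CUBIC))
g=im.max(2); m=(g<60).astype(np.uint8); m[:,:280]=0;m[:,366:]=0;m[260:]=0
for y in range(190,250,4):
    xs=np.where(m[y])[0]; print(y,xs.min() if len(xs) else 0,xs.max() if len(xs) else 0)
w=ctrl.get_calibration("wrist");w["cam_to_world"]=np.load("w6.npy")
R=ctrl.sense(); print(cv2.Rodrigues(R["ee_rot"])[0])
E
```

```text
190 0 0
194 318 334
198 310 340
202 307 343
206 305 346
210 304 347
214 303 348
218 302 349
222 302 349
226 301 350
230 302 349
234 303 348
238 306 345
242 310 342
246 316 335
[[ 0.57  0.82 -0.  ]
 [ 0.82 -0.57  0.  ]
 [-0.   -0.   -1.  ]]
```

View pics/w6z.png

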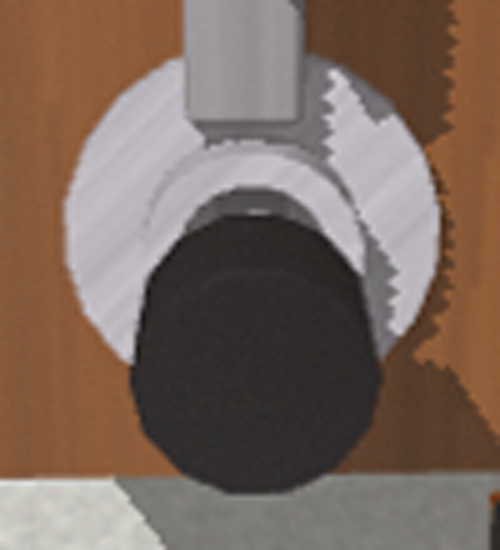

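```bash
python3 - <<'E'
from h import *
np.set_printoptions(precision=2,suppress=True)
w=ctrl.get_calibration("wrist");w["cam_to_world"]=np.load("w6.npy")
s=ctrl.sense(); R=cv2.Rodrigues(s["ee_rot"])[0]; t=s["tcp_pos"]
k=onz(w,(325.5,225.2),147); print(k,t,"in tool",R.T@(k-t)); 
# flange centre: x from edges (65,440)/5+275
f=onz(w,((252.5)/5+275,(215)/5+150),86); print("flange",f,R.T@(f-t))
print(proj(w,np.append(t[:2],147)))
E
```

```text
[550.82   5.21 147.  ] [549.45   6.03 197.1 ] in tool [ 0.11  1.59 50.09]
flange [552.51   6.58  86.  ] [  2.21   2.21 111.09]
[322.96 225.36]
```

```bash
python3 -m creep '[[[0.12,-0.09,-2,0],[0,0,-2,0],[0,0,-2,0],[0,0,-1,0],[0,0,-1,0]]]'
python3 -m creep '[[[0,0,0,0],[0,0,0,0],[0,0,0,0],[0,0,0,0],[0,0,0,0]]]'
python3 - <<'E'
from h import *
np.set_printoptions(precision=2,suppress=True)
w=ctrl.get_calibration("wrist");s=ctrl.sense(); np.save("w7.npy",w["cam_to_world"]);print(s["tcp_pos"],s["force"])
im=ctrl.grab_frame("wrist");cv2.imwrite("pics/w7.png",im)
k=[550.82,5.21,147];print(proj(w,k))
E
```

```text
time: 7.6
tcp_pos: [550.6, 4.9, 116.7]
ee_rot: [-2.785, -1.453, 0.0]
force: [-0.2, 0.4, 0.5]
opening: 46.9
time: 8.1
tcp_pos: [551.0, 4.8, 117.8]
ee_rot: [2.785, 1.453, 0.001]
force: [0.2, -0.3, 0.5]
opening: 47.1
[551.     4.84 117.81] [ 0.17 -0.25  0.49]
[322.63 301.53]
```

View pics/w7.png

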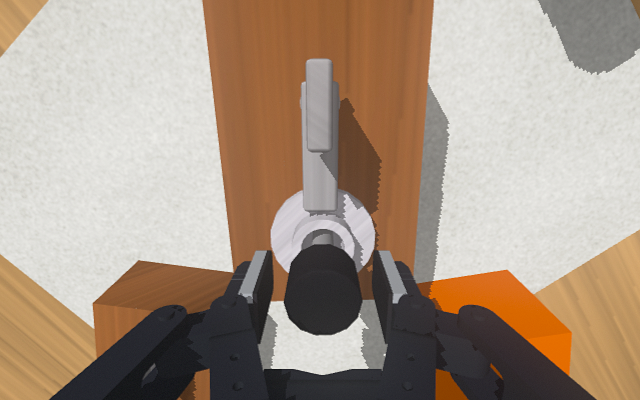

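The knob spans columns 284–361, centred at 322.5 between pads at about 272 and 373. Closing gently.

```bash
python3 -m creep '[[[0,0,0,0],[0,0,0,0],[0,0,0,0],[0,0,0,0],[0,0,0,0]]]' 0 20
python3 -m creep '[[[0,0,0.3,0],[0,0,0.3,0],[0,0,0.4,0],[0,0,0,0],[0,0,0,0]]]'
python3 - <<'E'
from h import *
np.set_printoptions(precision=2,suppress=True)
s=ctrl.sense();print(s["tcp_pos"],s["force"],s["moment"],s["opening"])
cv2.imwrite("pics/s8.png",cv2.resize(ctrl.grab_frame("scene")[110:260,250:430],None,fx=4,fy=4))
E
```

```text
time: 8.65
tcp_pos: [550.9, 4.9, 117.5]
ee_rot: [2.785, 1.453, 0.001]
force: [0.5, -0.8, 3.4]
opening: 31.6
time: 9.15
tcp_pos: [550.5, 4.9, 127.3]
ee_rot: [-2.785, -1.453, -0.0]
force: [-0.8, -0.3, -1.6]
opening: 31.6
[550.54   4.91 127.28] [-0.75 -0.33 -1.61] [ 0.05  0.01 -0.03] 31.558169852201626
```

View pics/s8.png

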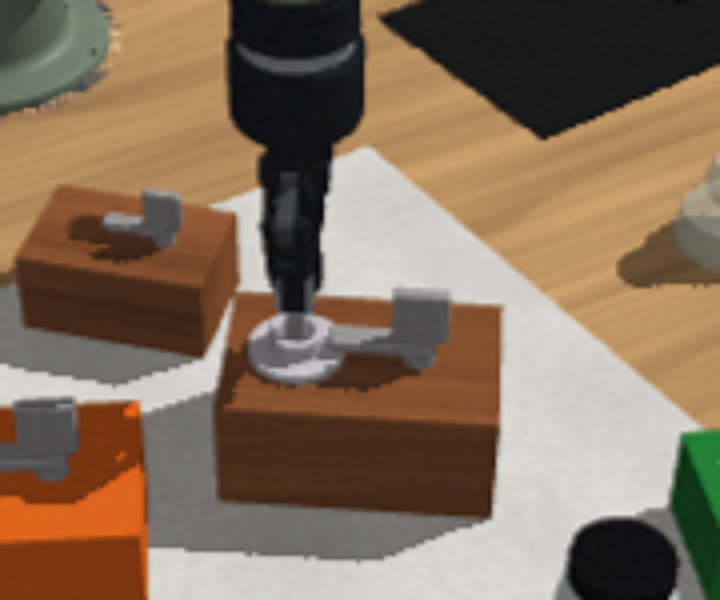

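The plunger has come up 10 mm (opening 31.6 mm, force −1.6 N, which is its weight). Raising the remaining 30 mm.

```bash
python3 -m creep '[[[0,0,0.3,0],[0,0,0.4,0],[0,0,0.4,0],[0,0,0.4,0],[0,0,0.4,0]]]'
python3 -m creep '[[[0,0,0.4,0],[0,0,0.3,0],[0,0,0.2,0],[0,0,0.2,0],[0,0,0,0]]]'
python3 -m creep '[[[0,0,0,0],[0,0,0,0],[0,0,0,0],[0,0,0,0],[0,0,0,0]]]'
python3 - <<'E'
from h import *
np.set_printoptions(precision=2,suppress=True)
s=ctrl.sense();print(s["tcp_pos"],s["force"],s["moment"],s["opening"])
im=ctrl.grab_frame("scene");cv2.imwrite("pics/s9f.png",im);cv2.imwrite("pics/s9.png",cv2.resize(im[155:225,290:400],None,fx=7,fy=7,interpolation=cv2.INTER_CUBIC))
cv2.imwrite("pics/w9.png",ctrl.grab_frame("wrist"))
E
```

```text
time: 9.7
tcp_pos: [550.7, 4.9, 146.7]
ee_rot: [2.785, 1.453, 0.0]
force: [0.3, 0.6, -2.0]
opening: 31.3
time: 10.2
tcp_pos: [550.7, 4.9, 157.5]
ee_rot: [2.785, 1.453, 0.0]
force: [-0.9, 0.1, -2.2]
opening: 31.4
time: 10.7
tcp_pos: [550.6, 4.9, 157.2]
ee_rot: [-2.785, -1.453, 0.0]
force: [0.1, -0.2, -1.0]
opening: 31.6
[550.55   4.91 157.16] [ 0.14 -0.2  -0.98] [ 0.06 -0.01  0.  ] 31.605654318025845
```

View pics/s9.png

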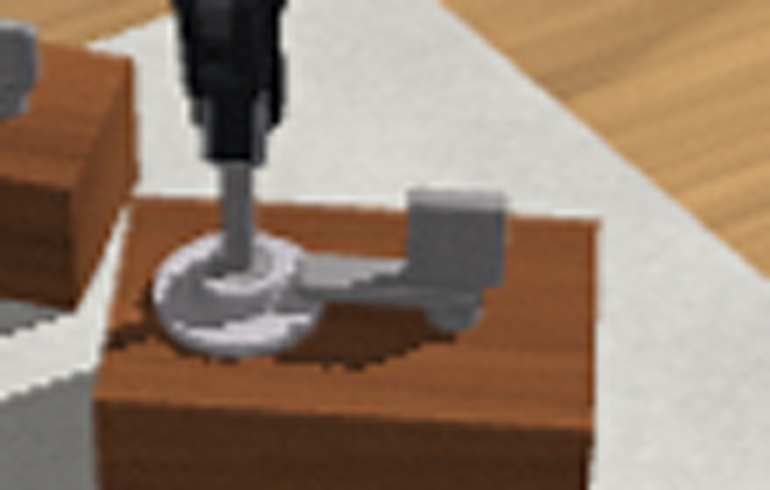

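View pics/w9.png

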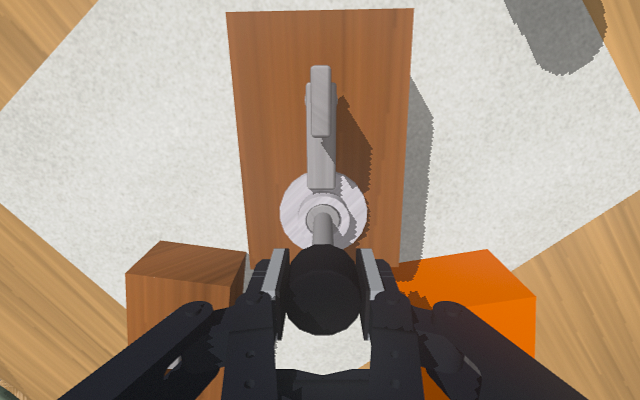

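The plunger is raised with the bore filled by a grey face around the rod at (323,215), and the bar still over the flange. Enlarging the mouth and triangulating to check the shoulder level.

```bash
python3 - <<'E'
from h import *
np.set_printoptions(precision=2,suppress=True)
im=cv2.imread("pics/w9.png"); cv2.imwrite("pics/w9z.png",cv2.resize(im[165:255,270:375],None,fx=7,fy=6.6,interpolation=cv2.INTER_CUBIC))
w=ctrl.get_calibration("wrist")
for z in (98,90): 
    c=proj(w,(550.6,5,z)); print(z,c,[proj(w,(550.6+11*np.cos(a),5+11*np.sin(a),z)) for a in (-2.16,0.98,)])
E
```

```text
98 [322.75 219.44] [array([323.06, 234.96]), array([322.45, 203.43])]
90 [322.72 215.02] [array([323.02, 230.09]), array([322.43, 199.49])]
```

View pics/w9z.png

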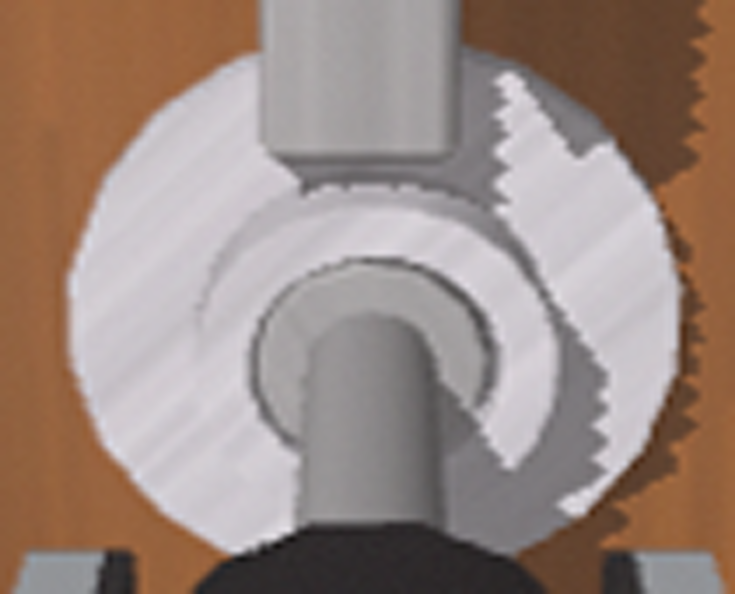

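The shoulder face fills the bore flush with the rim, with an even thin gap all round. The bar lies over the flange. Handing in.

```bash
python3 - <<'E'
from h import *
s=ctrl.sense();print(s["time"],s["tcp_pos"],abs(s["qd"]).max(),s["opening"])
print(ctrl.close_job())
E
```

```text
10.8 [550.55983059   4.8977941  157.17899624] 0.0018591274881446787 31.289910749786188
the job is handed in; nothing more can be done
None
```

I turned the turnbutton about 66° clockwise, from about 1.15 rad to within about 0.02 rad of pointing at the syringe. The bar now lies over the flange. I then gripped the plunger knob at 20 N, raised it about 39.5 mm straight up, and handed in at 10.8 s while still holding it.

- **Shoulder level:** the last wrist picture shows the shoulder face flush with the barrel's rim, with an even gap all round.
- **Lock and barrel:** the bar is still over the flange, and the barrel looks seated.
- **Grip:** the fingers held at 31.3 mm on the 32 mm knob. The arm was still, and the force on the tool was only about 1 to 2 N, the plunger's weight.
- **Other things on the table:** I did not touch the ink jar, brayer or paperweight, and nothing met the arm on the way. I took no separate final picture of them.
- **Disagreement between measurements:** the cameras' first estimates differed by a few millimetres at the stand's far corners. The position of the closed gripper on the fin confirmed the pivot to within about 1 mm.

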